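# Gather the change gears into the kit tray

### The arm

A 6-joint arm with a two-finger parallel gripper is mounted at the origin on the work surface. World frame = base frame: x ahead of the robot, y to its left, z up, the work surface at z = 0. Lengths are in mm, angles in degrees, forces in N, time in s.
With the tool pointing down it reaches from about 275 to 850 mm from the base axis. Payload 19 kg.
Tool frame: the origin (TCP) lies on the centre line of the jaws, within the pads' length; the fingertips stand 25 mm ahead of it and the grasp point (between the pads) lies 6 mm ahead of it (manip.finger_overhang is the z of the fingertips in the tool frame, in mm); z points along the fingers, y is the line along which they close (so a half turn about z gives the same grasp; the last joint's range is limited). The gripper opens to 85 mm and grips with 20 to 120 N. Pads are 22 mm wide; open, the fingers measure 114 mm over their backs; the gripper's body (76 mm by 85 mm) begins 54 mm behind the grasp point. The pads swing forward as they close: fully open they stand 13 mm farther back than shut.
Start: joints at [64.973, 8.623, 82.357, -0, 89.026, -7.678], TCP at [171.467, 548.81, 256.267] pointing down, gripper open.
Joint ranges: [-160.23, 160.23], [-39.13, 120.54], [6.94, 153.29], [-79.49, 259.48], [9.18, 160.14], [-161.06, 161.06]. Speed limits (degrees/s): [108.29, 108.29, 127.2, 172.46, 172.46, 172.46].

### API

Orientations are given as [roll, pitch, yaw] about the fixed x, y, z axes, in that order (R = Rz(yaw) Ry(pitch) Rx(roll)).
In Python, from workcell import manip gives the robot as it stands. The module is installed in compiled form; this text tells all that it offers.
- The arm moves only by the tool servo_tool, never from a script. Its arguments are lists of equal length, an entry for each row: "dp": the shift along the tool's x, y, z in mm, a list of three; "rot": the turn, a rotation vector about the tool's x, y, z in rad, a list of three; "fingers": the opening, from -1 (shut) to 1 (fully open), so that 0 is half open. A call has 1 to 8 rows; each row shifts and turns the commanded pose from where the row before left it, along the tool's axes as they then stand; what a row does not reach is not made up. A row lasts 1/10 s, in which the tool goes at most 50 mm and 8.59 degrees, less where a joint would pass 70% of its speed; a pose out of reach is approached as far as the arm can. A call with a gripper value outside its range is refused whole. The fingers move at their own pace and stop on an object; "squeeze" is the grip in N (left out, the last holds). Time passes only in rows, so rows that do not move let the fingers close. It gives the time, the measured TCP pose, the force, the opening and the grip force at its end, in the units of the state.
- manip.state(): the state, without advancing time (a new reading comes with each control period).
- manip.get_image(name): name is "side" or "top"; returns (picture, depth): 420x560x3 uint8, red, green, blue; 420x560 float32, mm along the optical axis (not along the pixel's ray), 0 where there is no reading.
- manip.get_calibration(name): a dict with "K" (3x3 intrinsics, pixels), "R" (3x3) and "t" (3): a world point X has camera coordinates R X + t. Camera axes: x right, y down, z forward; pixel columns grow to the right and rows downward; lengths in mm; the calibration is good to about 2 mm. A picture is of the moment at which its call begins. get_calibration takes no time and is no camera call.
- manip.sign_off(): hands the job in; it is judged then, once.
The state is a dict: "t": time; "q": joint angles; "joint_vel": joint speeds; "tau": joint torques, N m; "tool_pos": TCP position; "eef_rot": TCP orientation; "wrist_force": force on the tool from outside, world axes, zero at the start; "wrist_torque": the same for the moment, N m; "width": opening from 0.0 (shut) to 1.0 (fully open); "grip_force": force on a finger pad.
Only numpy, scipy, OpenCV 4.12 (cv2) and the standard library are available. Lean on these libraries where they do the work, as an engineer would, in place of code of your own. Each camera call takes 0.05 s, during which the arm holds its last target. There are 200 camera calls.

### The job

Collect the three toothed change gears from the bench into the green kit tray: each goes flat, hub up, inside the black ring of its own size (the largest gear in the largest ring, the middle one in the middle-sized ring, the smallest in the smallest). Lower them in, do not drop them, and leave the two smooth-edged belt pulleys where they lie.

Things in the scene. Friction and masses are not known exactly. Their poses are not given: they have to be found in the camera images.
- gear_large: the large change gear: plain steel spur gear lying flat, 24 coarse square-cut teeth round its edge, 78 mm over the teeth, 14 mm thick, about 450 g; a round hub 26 mm across stands in the middle, its top 38 mm above the gear's underside (24 mm of it above the toothed disc), with a dark bore in its top face: take it by the hub. Origin: centre of the underside; z up the hub. It starts on the bench (z = 0), hub up, at any yaw
- gear_medium: the medium change gear: plain steel spur gear lying flat, 19 coarse square-cut teeth round its edge, 63 mm over the teeth, 14 mm thick, about 300 g; a round hub 26 mm across stands in the middle, its top 38 mm above the gear's underside (24 mm of it above the toothed disc), with a dark bore in its top face: take it by the hub. Origin: centre of the underside; z up the hub. It starts on the bench (z = 0), hub up, at any yaw
- gear_small: the small change gear: plain steel spur gear lying flat, 14 coarse square-cut teeth round its edge, 48 mm over the teeth, 14 mm thick, about 180 g; a round hub 26 mm across stands in the middle, its top 38 mm above the gear's underside (24 mm of it above the toothed disc), with a dark bore in its top face: take it by the hub. Origin: centre of the underside; z up the hub. It starts on the bench (z = 0), hub up, at any yaw
- nest_large: the large nest: a black plastic ring, fixed in the tray, 96 mm inside and 102 mm outside diameter, 10 mm high, open at top and bottom. Origin: its centre at the tray floor's upper face, which is where the underside of its gear comes to rest; z up. Which of the tray's three places it has (middle, or 97 mm to either end along the tray) changes from start to start
- nest_medium: the medium nest: a black plastic ring, fixed in the tray, 81 mm inside and 87 mm outside diameter, 10 mm high, open at top and bottom. Origin: its centre at the tray floor's upper face, which is where the underside of its gear comes to rest; z up. Which of the tray's three places it has (middle, or 97 mm to either end along the tray) changes from start to start
- nest_small: the small nest: a black plastic ring, fixed in the tray, 66 mm inside and 72 mm outside diameter, 10 mm high, open at top and bottom. Origin: its centre at the tray floor's upper face, which is where the underside of its gear comes to rest; z up. Which of the tray's three places it has (middle, or 97 mm to either end along the tray) changes from start to start
- tray: the green open kit tray, fixed to the bench: 120 mm (its x) by 310 mm (its y), floor 4 mm thick, walls 4 mm thick and 18 mm high, a thin dark steel carrying loop over each short end wall up to 43 mm high. Origin: centre of its underside; the three rings stand in a row along its y. It lies roughly across in front of the robot, turned by up to 0.15 rad
- pulley_wide: belt pulley, does not belong to the kit: same plain steel, thickness (14 mm) and hub (26 mm across, top at 38 mm) as the gears, but its edge is smooth and round, without teeth, with a groove around it for the belt; 72 mm across. Origin: centre of the underside; z up. Lies on the bench (z = 0), hub up, among the gears
- pulley_narrow: belt pulley, does not belong to the kit: same plain steel, thickness (14 mm) and hub (26 mm across, top at 38 mm) as the gears, but its edge is smooth and round, without teeth, with a groove around it for the belt; 54 mm across. Origin: centre of the underside; z up. Lies on the bench (z = 0), hub up, among the gears
Things that resemble listed ones, but are neither listed nor needed, are in the scene too. What is shaped like the gear_medium but orange, purple or red is not meant.

How it is judged:
By the outcome, as a careful person would: the job done as asked, in the order asked, and still so for the second after the job is handed in, with the robot touching nothing.
It also fails if it takes over 80 s, if anything falls off the work surface, if the arm or the gripper's body presses on something with over 40 N, if the wrist force passes 120 N, or if a joint passes its speed limit or range.

## Working session

There is one attempt and no reset: what is moved stays moved. The work goes in short steps, Python scripts to look and compute and a tool call to move; the robot and the scene stay as the last step left them, time stands still between calls to the robot, and variables do not carry over. Pictures are saved under pics/ and viewed, at most 14 in all, crops included, and the job is handed in when it is done.

Besides the shell and the picture viewer there is one more tool, called after "Call:" in YAML: its name, and indented under it one key for each argument. servo_tool: Moves the arm, as the interface text tells. Its arguments: {"type":"object","properties":{"dp":{"type":"array","items":{"type":"array","items":{"type":"number"}}},"rot":{"type":"array","items":{"type":"array","items":{"type":"number"}}},"fingers":{"type":"array","items":{"type":"number"}},"squeeze":{"type":"number"}},"required":["dp","rot","fingers"]}

```bash
mkdir -p pics; cat > h.py <<'E'
import numpy as np, cv2
from workcell import manip
def cast(cal,u,v,z):
    K,R,t=[np.array(cal[k],float) for k in("K","R","t")]
    d=R.T@np.linalg.inv(K)@np.array([u,v,1.]); c=-R.T@t
    return c+d*(z-c[2])/d[2]
def save(n,p): cv2.imwrite(n,cv2.cvtColor(p,cv2.COLOR_RGB2BGR))
E
python3 - <<'E'
from h import *
for n in("top","side"):
    p,d=manip.get_image(n); save(f"pics/{n}0.png",p); np.save(n+"d.npy",d); np.save(n+"p.npy",p)
    c=manip.get_calibration(n); print(n,np.round(c["K"],1).tolist(),np.round(-np.array(c["R"]).T@c["t"]),np.round(c["R"],2).tolist())
print(manip.state())
E
```

```text
top [[422.9, 0.0, 284.3], [0.0, 422.9, 209.7], [0.0, 0.0, 1.0]] [363. -71. 920.] [[0.02, -1.0, -0.01], [-0.98, -0.02, -0.21], [0.21, 0.01, -0.98]]
side [[486.1, 0.0, 281.1], [0.0, 486.1, 217.0], [0.0, 0.0, 1.0]] [ 198. -794.  648.] [[0.9, -0.43, -0.01], [-0.26, -0.54, -0.8], [0.34, 0.73, -0.6]]
{'t': 0.1, 'q': array([ 6.49740613e+01,  8.64874955e+00,  8.23881073e+01,  6.84626556e-04,
        8.90242991e+01, -7.67648317e+00]), 'joint_vel': array([-0.01869875, -0.04829166, -0.09562087, -0.01989232, -0.01368886,
       -0.02141199]), 'tau': array([ 3.81215286e-03, -7.14382839e+01, -5.71790206e+01, -2.55482919e-04,
        7.14565191e-03, -3.17672425e-05]), 'tool_pos': array([171.39268919, 548.67524324, 255.73987389]), 'eef_rot': array([-1.79939483e+02, -8.84756779e-03,  1.62650528e+02]), 'wrist_force': array([-0.42410761,  0.07855872, -0.71345361]), 'wrist_torque': array([-0.0119092 , -0.01704889,  0.07647506]), 'grip_force': 0.0, 'width': 1.0011024329498217}
```

View pics/top0.png

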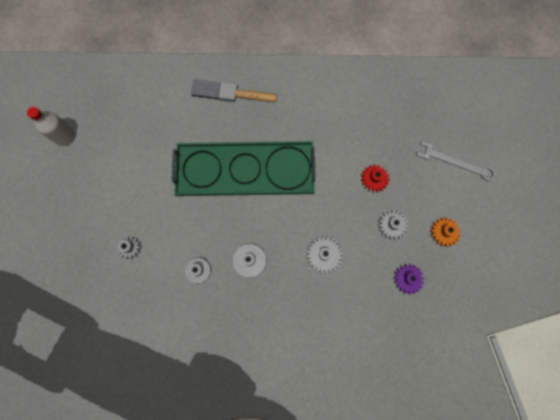

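View pics/side0.png

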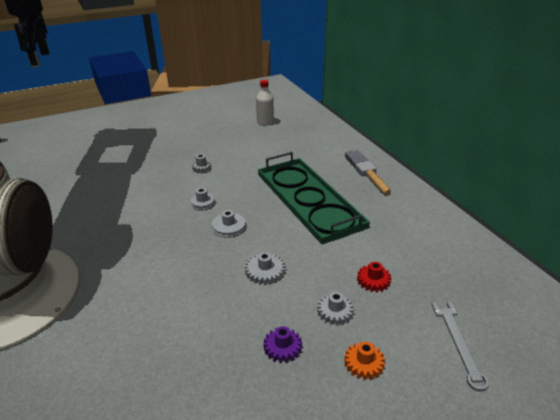

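The top view shows toothed gears: small at (128,246), large at (325,254) and medium at (393,224). Two smooth pulleys lie at (198,270) and (249,260). The nests are medium (202,169), small (245,168) and large (289,167). The side view agrees.

```bash
cat >> h.py <<'E'
def world(cal,d):
    K,R,t=[np.array(cal[k],float) for k in("K","R","t")]
    v,u=np.indices(d.shape); P=np.stack([(u-K[0,2])/K[0,0]*d,(v-K[1,2])/K[1,1]*d,d],-1)
    return (P-t)@R
def near(cal,X):
    K,R,t=[np.array(cal[k],float) for k in("K","R","t")]
    q=K@(R@np.array(X,float)+t); return q[:2]/q[2]
E
python3 - <<'E'
from h import *
c=manip.get_calibration("top"); p=np.load("topp.npy"); d=np.load("topd.npy"); W=world(c,d)
print("bench z",np.median(W[200:320,150:420,2]))
for n,(u,v),D in(("S",(128,246),48),("L",(325,254),78),("M",(393,224),63),("pn",(198,270),54),("pw",(249,260),72)):
    s=np.s_[v-24:v+25,u-24:u+25]; w=W[s].reshape(-1,3); 
    h=w[(w[:,2]>30)&(w[:,2]<48)]; e=w[(w[:,2]>8)&(w[:,2]<48)]
    print(n,"hub",h.mean(0).round(1),len(h),np.ptp(h[:,:2],axis=0).round(),"disc mid",((e.max(0)+e.min(0))/2).round(1),np.ptp(e[:,:2],axis=0).round())
    g=cv2.cvtColor(p,cv2.COLOR_RGB2GRAY)[s]
    # bore: darkest blob near centre
    m=cv2.morphologyEx(((g<110)).astype(np.uint8),cv2.MORPH_OPEN,np.ones((2,2)))
    n_,l,st,ce=cv2.connectedComponentsWithStats(m)
    for i in range(1,n_):
        if 5<st[i,4]<90 and np.hypot(*(ce[i]-24))<12: print("   dark",st[i].tolist(),cast(c,ce[i][0]+u-24,ce[i][1]+v-24,38).round(1))
g=p.max(2).astype(int)
m=((g<50)).astype(np.uint8); m[:140]=0;m[200:]=0;m[:,:172]=0;m[:,318:]=0
cs,_=cv2.findContours(m,cv2.RETR_EXTERNAL,cv2.CHAIN_APPROX_NONE)
for k in cs:
    if len(k)>40:
        e=cv2.fitEllipse(k); q=cast(c,*e[0],14); print("ring",e,q.round(1))
hsv=cv2.cvtColor(p,cv2.COLOR_RGB2HSV); m=cv2.inRange(hsv,(65,110,30),(90,255,255)); m[:130]=0;m[210:]=0;m[:,:165]=0;m[:,325:]=0
r=cv2.minAreaRect(cv2.findNonZero(m)); b=cv2.boxPoints(r); print([cast(c,*x,18).round(0)[:2].tolist() for x in b])
im=cv2.resize(p[130:290,100:420],None,fx=2.5,fy=2.5,interpolation=cv2.INTER_CUBIC); save("pics/crop.png",im)
E
```

```text
bench z -0.37077375420359493
S hub [471.9 271.8  36.9] 130 [23. 26.] disc mid [471.5 273.2  24.4] [46. 49.]
   dark [18, 22, 6, 6, 32] [470.  271.1  38. ]
L hub [ 462.7 -150.2   37.4] 119 [24. 23.] disc mid [ 463.4 -150.5   24.6] [76. 75.]
   dark [23, 22, 6, 6, 27] [ 460.8 -152.3   38. ]
M hub [ 531.  -299.6   37.2] 123 [24. 26.] disc mid [ 532.1 -300.3   24.8] [62. 63.]
   dark [20, 18, 8, 13, 43] [ 524.9 -289.8   38. ]
   dark [26, 21, 6, 5, 26] [ 529.3 -302.4   38. ]
pn hub [425.  120.   37.3] 128 [25. 26.] disc mid [425.6 120.   25.1] [51. 53.]
   dark [23, 17, 8, 13, 42] [428.1 106.6  38. ]
   dark [19, 22, 6, 6, 31] [422.8 118.7  38. ]
pw hub [448.5  10.3  37.6] 122 [25. 23.] disc mid [448.9  11.1  24.7] [69. 69.]
   dark [21, 22, 6, 5, 27] [446.3   9.6  38. ]
ring ((199.52102661132812, 166.8828582763672), (29.481250762939453, 35.16825866699219), 52.34318161010742) [654.9 129.2  14. ]
ring ((175.95462036132812, 165.99441528320312), (3.780933380126953, 36.27786636352539), 2.05289888381958) [656.1 182.3  14. ]
[[706.0, 186.0], [715.0, -121.0], [599.0, -123.0], [590.0, 176.0]]
```

View pics/crop.png

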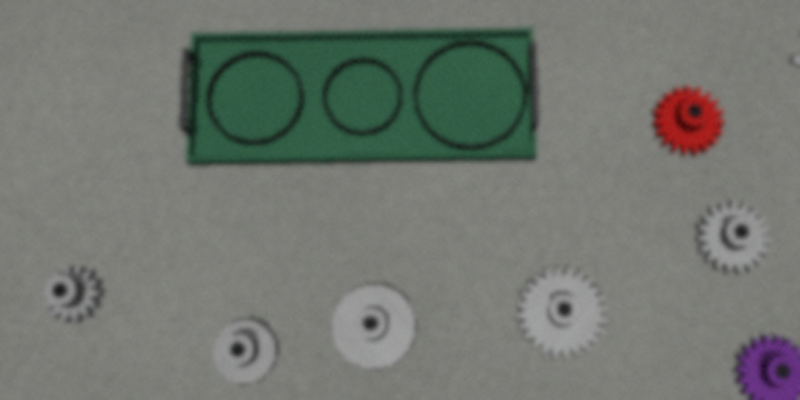

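The crop confirms the layout: teeth on the small, large and medium greys, smooth edges on the two pulleys. Depth hub centres agree with the given sizes. Next I fit the rings.

```bash
python3 - <<'E'
from h import *
from scipy.optimize import least_squares
c=manip.get_calibration("top"); p=np.load("topp.npy"); d=np.load("topd.npy")
G=p[...,1].astype(int)
pts=[(cast(c,u,v,14)[:2]) for v in range(140,200) for u in range(174,318) if G[v,u]<68]
pts=np.array(pts)
for n,(u,v),r in(("med",(202,169),42),("small",(245,168),34.5),("large",(289,167),49.5)):
    x0=cast(c,u,v,14)[:2]
    for k in range(4):
        s=pts[abs(np.hypot(*(pts-x0).T)-r)<(8,6,4,4)[k]]
        f=least_squares(lambda q:np.hypot(*(s-q[:2]).T)-q[2],[*x0,r],loss="soft_l1"); x0=f.x[:2]
    print(n,f.x.round(1),len(s))
W=world(c,d); w=W[135:205,165:325].reshape(-1,3); w=w[(w[:,2]>14)&(w[:,2]<25)]
r=cv2.minAreaRect(w[:,:2].astype(np.float32)); print(r,len(w))
f=w=W[150:185,190:300,2]; print(np.median(f))
for u,v in((202,169),(245,168),(289,167)): print(W[v,u].round(1))
E
```

```text
med [650.8 124.2  41.5] 276
small [653.4  27.9  34. ] 208
large [656.7 -68.6  49.1] 310
((655.8307495117188, 28.485336303710938), (122.1123046875, 310.1103210449219), 1.6342390775680542) 906
3.629506713071101
[653.1 125.5   4.3]
[656.6  28.    5.2]
[660.8 -71.5   4.4]
```

Call:
servo_tool:
  dp:
    - [0,0,35]
    - [0,0,35]
    - [0,0,35]
    - [-15,-35,0]
    - [-15,-35,0]
    - [-15,-35,0]
    - [-15,-35,0]
    - [-15,-35,0]
  rot:
    - [0,0,-0.101]
    - [0,0,-0.101]
    - [0,0,-0.101]
    - [0,0,0]
    - [0,0,0]
    - [0,0,0]
    - [0,0,0]
    - [0,0,0]
  fingers: [0.4,0.4,0.4,0.4,0.4,0.4,0.4,0.4]
  squeeze: 60

```text
t: 0.9
tool_pos: [246.7, 372.3, 151.0]
eef_rot: [-180.0, -0.0, -180.0]
wrist_force: [1.0, -0.4, -0.5]
width: 0.702
grip_force: 0.0
```

Remaining: dX +216, dY −523.

Call:
servo_tool:
  dp:
    - [-15,-35,0]
    - [-15,-35,0]
    - [-15,-35,0]
    - [-15,-35,0]
    - [-15,-35,0]
    - [-15,-35,0]
    - [-15,-35,0]
    - [-15,-35,0]
  rot:
    - [0,0,0]
    - [0,0,0]
    - [0,0,0]
    - [0,0,0]
    - [0,0,0]
    - [0,0,0]
    - [0,0,0]
    - [0,0,0]
  fingers: [0.4,0.4,0.4,0.4,0.4,0.4,0.4,0.4]

```text
t: 1.7
tool_pos: [366.7, 92.3, 151.3]
eef_rot: [-180.0, 0.0, -180.0]
wrist_force: [0.8, 0.4, 0.8]
width: 0.701
grip_force: 0.0
```

Call:
servo_tool:
  dp:
    - [-15,-35,0]
    - [-15,-35,0]
    - [-15,-35,0]
    - [-15,-35,0]
    - [-15,-35,0]
    - [-15,-35,0]
    - [-6,-33,0]
    - [0,0,0]
  rot:
    - [0,0,0]
    - [0,0,0]
    - [0,0,0]
    - [0,0,0]
    - [0,0,0]
    - [0,0,0]
    - [0,0,0]
    - [0,0,0]
  fingers: [0.4,0.4,0.4,0.4,0.4,0.4,0.4,0.4]

```text
t: 2.5
tool_pos: [462.9, -152.3, 150.8]
eef_rot: [-180.0, -0.0, 179.9]
wrist_force: [-0.1, 0.6, 0.2]
width: 0.702
grip_force: 0.0
```

```bash
python3 - <<'E'
from h import *
print(manip.finger_overhang, manip.state()["tool_pos"], manip.state()["wrist_force"])
p,d=manip.get_image("side"); save("pics/s1.png",cv2.resize(p[150:400,170:470],None,fx=2.5,fy=2.4)); 
E
```

```text
25.0 [ 462.92797694 -152.27274885  150.76277107] [-0.07044914  0.60825212  0.18869779]
```

View pics/s1.png

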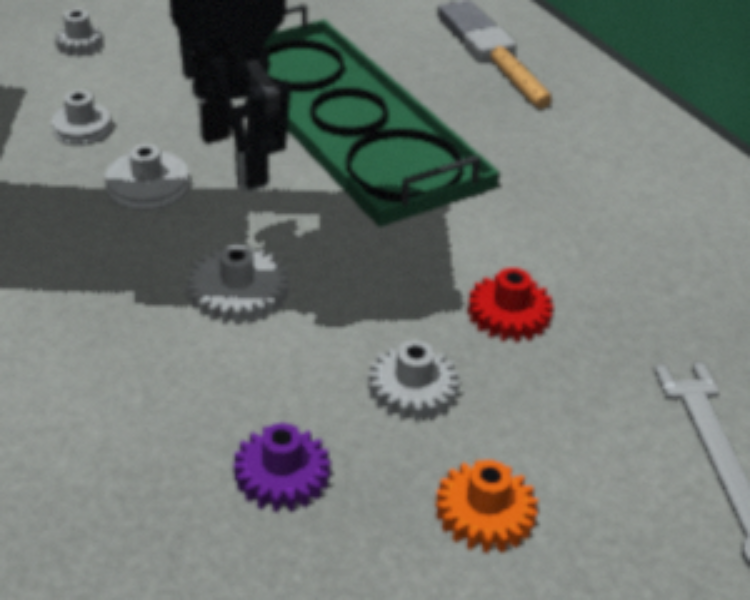

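The gripper stands above the large gear, whose hub is in its shadow and free to approach. Descending.

Call:
servo_tool:
  dp:
    - [0,2,25]
    - [0,0,25]
    - [0,0,25]
    - [0,0,20]
    - [0,0,8]
    - [0,0,5]
    - [0,0,0]
  rot:
    - [0,0,0]
    - [0,0,0]
    - [0,0,0]
    - [0,0,0]
    - [0,0,0]
    - [0,0,0]
    - [0,0,0]
  fingers: [0.4,0.4,0.4,0.4,0.4,0.4,0.4]

```text
t: 3.25
tool_pos: [462.7, -146.9, 43.5]
eef_rot: [-180.0, -0.0, -180.0]
wrist_force: [0.6, -0.8, 0.1]
width: 0.7
grip_force: 0.0
```

Call:
servo_tool:
  dp:
    - [0,0,0]
    - [0,0,0]
    - [0,0,0]
    - [0,0,0]
    - [0,0,0]
    - [0,0,0]
    - [0,0,0]
    - [0,0,0]
  rot:
    - [0,0,0]
    - [0,0,0]
    - [0,0,0]
    - [0,0,0]
    - [0,0,0]
    - [0,0,0]
    - [0,0,0]
    - [0,0,0]
  fingers: [-0.2,-0.4,-0.6,-1,-1,-1,-1,-1]

```text
t: 4.05
tool_pos: [463.1, -147.5, 44.5]
eef_rot: [-179.9, 0.1, -180.0]
wrist_force: [-3.4, -0.6, 10.8]
width: 0.281
grip_force: 58.3
```

Call:
servo_tool:
  dp:
    - [0,0,-5]
    - [0,0,-15]
    - [0,0,-25]
    - [0,0,-25]
    - [0,0,-10]
    - [-10,4,0]
    - [-20,8,0]
    - [-25,10,0]
  rot:
    - [0,0,0]
    - [0,0,0]
    - [0,0,0]
    - [0,0,0]
    - [0,0,0]
    - [0,0,0]
    - [0,0,0]
    - [0,0,0]
  fingers: [-1,-1,-1,-1,-1,-1,-1,-1]

```text
t: 4.85
tool_pos: [518.0, -124.7, 122.1]
eef_rot: [180.0, -0.1, 180.0]
wrist_force: [0.9, -0.5, -3.3]
width: 0.28
grip_force: 59.2
```

Call:
servo_tool:
  dp:
    - [-25,10,0]
    - [-25,10,0]
    - [-25,10,0]
    - [-25,10,0]
    - [-25,10,0]
    - [-14,6,0]
    - [0,0,0]
    - [0,0,0]
  rot:
    - [0,0,0]
    - [0,0,0]
    - [0,0,0]
    - [0,0,0]
    - [0,0,0]
    - [0,0,0]
    - [0,0,0]
    - [0,0,0]
  fingers: [-1,-1,-1,-1,-1,-1,-1,-1]

```text
t: 5.65
tool_pos: [656.3, -68.6, 121.4]
eef_rot: [180.0, -0.1, -180.0]
wrist_force: [-0.0, -0.1, -4.6]
width: 0.278
grip_force: 59.2
```

```bash
python3 - <<'E'
from h import *
s=manip.state(); print(s["tool_pos"],s["wrist_force"],s["wrist_torque"],s["width"])
p,d=manip.get_image("side"); a=cv2.resize(p[100:300,200:420],None,fx=2.5,fy=2.5); save("pics/s2.png",a) 
E
```

```text
[656.28712988 -68.58463828 121.4128233 ] [-0.03182492 -0.09774715 -4.60810878] [-0.01669558 -0.00682307  0.00652078] 0.2784380245033604
```

View pics/s2.png

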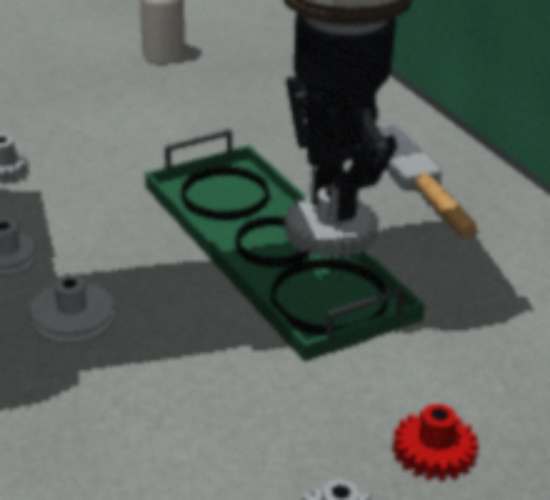

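The gear hangs level over the large ring. Lowering (needs ~73 mm).

Call:
servo_tool:
  dp:
    - [0,0,15]
    - [0,0,20]
    - [0,0,15]
    - [0,0,8]
    - [0,0,5]
    - [0,0,4]
    - [0,0,3]
    - [0,0,1]
  rot:
    - [0,0,0]
    - [0,0,0]
    - [0,0,0]
    - [0,0,0]
    - [0,0,0]
    - [0,0,0]
    - [0,0,0]
    - [0,0,0]
  fingers: [-1,-1,-1,-1,-1,-1,-1,-1]

```text
t: 6.5
tool_pos: [656.7, -69.1, 52.4]
eef_rot: [-180.0, 0.0, -180.0]
wrist_force: [0.0, -1.4, -3.5]
width: 0.278
grip_force: 59.2
```

Call:
servo_tool:
  dp:
    - [0,0,1]
    - [0,0,0]
  rot:
    - [0,0,0]
    - [0,0,0]
  fingers: [-1,-1]

```text
t: 6.7
tool_pos: [656.7, -69.1, 51.5]
eef_rot: [-180.0, 0.0, -180.0]
wrist_force: [-0.4, -0.3, -3.6]
width: 0.281
grip_force: 59.2
```

Call:
servo_tool:
  dp:
    - [0,0,1]
    - [0,0,1]
    - [0,0,0.5]
    - [0,0,0]
  rot:
    - [0,0,0]
    - [0,0,0]
    - [0,0,0]
    - [0,0,0]
  fingers: [-1,-1,-1,-1]

```text
t: 7.1
tool_pos: [656.5, -69.1, 48.7]
eef_rot: [-180.0, -0.0, -180.0]
wrist_force: [0.5, 0.7, -2.5]
width: 0.276
grip_force: 59.2
```

Call:
servo_tool:
  dp:
    - [0,0,0.5]
    - [0,0,0.5]
    - [0,0,0]
  rot:
    - [0,0,0]
    - [0,0,0]
    - [0,0,0]
  fingers: [-1,-1,-1]

```text
t: 7.4
tool_pos: [656.6, -69.1, 48.5]
eef_rot: [-180.0, 0.0, -180.0]
wrist_force: [-4.8, 0.2, 6.1]
width: 0.28
grip_force: 60.4
```

Call:
servo_tool:
  dp:
    - [0,0,0]
    - [0,0,0]
    - [0,0,0]
    - [0,0,-10]
    - [0,0,-30]
    - [0,0,-33]
    - [0,0,0]
  rot:
    - [0,0,0]
    - [0,0,0]
    - [0,0,0]
    - [0,0,0]
    - [0,0,0]
    - [0,0,0]
    - [0,0,0]
  fingers: [-0.2,0.1,0.1,0.1,0.1,0.3,0.4]

```text
t: 8.1
tool_pos: [658.5, -69.4, 126.5]
eef_rot: [-179.9, 0.4, -180.0]
wrist_force: [0.8, -0.4, 0.6]
width: 0.7
grip_force: 0.0
```

Call:
servo_tool:
  dp:
    - [16,-29,0]
    - [16,-29,0]
    - [16,-29,0]
    - [16,-29,0]
    - [16,-29,0]
    - [16,-29,0]
    - [16,-29,0]
    - [13,-28,0]
  rot:
    - [0,0,0]
    - [0,0,0]
    - [0,0,0]
    - [0,0,0]
    - [0,0,0]
    - [0,0,0]
    - [0,0,0]
    - [0,0,0]
  fingers: [0.4,0.4,0.4,0.4,0.4,0.4,0.4,0.4]

```text
t: 8.9
tool_pos: [530.7, -301.3, 121.2]
eef_rot: [-180.0, 0.0, -180.0]
wrist_force: [0.3, 0.6, 0.5]
width: 0.699
grip_force: 0.0
```

Call:
servo_tool:
  dp:
    - [0,0,0]
  rot:
    - [0,0,0]
  fingers: [0.4]

```text
t: 9.0
tool_pos: [530.2, -303.1, 121.2]
eef_rot: [-179.9, -0.0, 179.8]
wrist_force: [-0.4, 0.9, -0.5]
width: 0.697
grip_force: 0.0
```

```bash
python3 - <<'E'
from h import *
print(manip.state()["tool_pos"])
c=manip.get_calibration("top")
p,d=manip.get_image("top"); save("pics/t3.png",cv2.resize(p[130:290,160:460],None,fx=2.6,fy=2.6)); W=world(c,d)
w=W[140:200,255:325].reshape(-1,3); h=w[(w[:,2]>34)&(w[:,2]<52)&(abs(w[:,1]+69)<30)]; print(h.mean(0),len(h))
E
```

```text
[ 530.16635403 -303.11558132  121.15459916]
[655.4380656  -69.1204912   41.35888575] 112
```

View pics/t3.png

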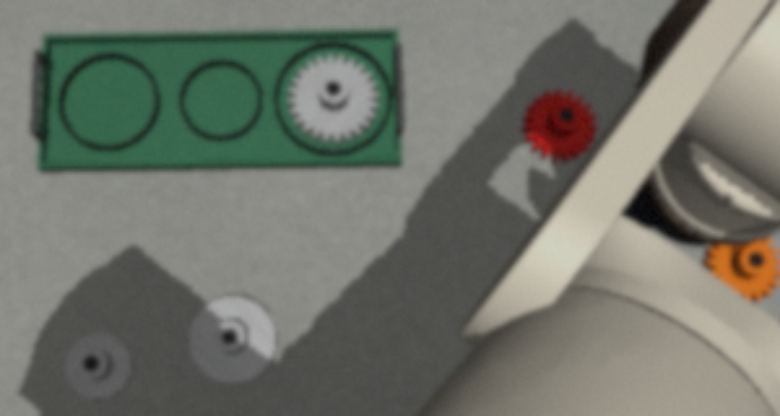

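The large gear sits in its ring, well centred, at crop (333,97). Now the medium gear.

Call:
servo_tool:
  dp:
    - [-1,2,15]
    - [0,0,20]
    - [0,0,20]
    - [0,0,10]
    - [0,0,7]
    - [0,0,4]
    - [0,0,0]
  rot:
    - [0,0,0]
    - [0,0,0]
    - [0,0,0]
    - [0,0,0]
    - [0,0,0]
    - [0,0,0]
    - [0,0,0]
  fingers: [0.4,0.4,0.4,0.4,0.4,0.4,0.4]

```text
t: 9.75
tool_pos: [532.8, -297.9, 44.8]
eef_rot: [-180.0, -0.0, -180.0]
wrist_force: [-0.2, -0.5, -0.1]
width: 0.695
grip_force: 0.0
```

Call:
servo_tool:
  dp:
    - [0,0,0]
    - [0,0,0]
    - [0,0,0]
    - [0,0,0]
    - [0,0,0]
    - [0,0,0]
    - [0,0,0]
    - [0,0,0]
  rot:
    - [0,0,0]
    - [0,0,0]
    - [0,0,0]
    - [0,0,0]
    - [0,0,0]
    - [0,0,0]
    - [0,0,0]
    - [0,0,0]
  fingers: [-0.2,-0.4,-0.6,-1,-1,-1,-1,-1]

```text
t: 10.55
tool_pos: [532.9, -298.5, 45.8]
eef_rot: [-179.9, 0.1, -180.0]
wrist_force: [-1.8, 0.1, 6.8]
width: 0.279
grip_force: 58.5
```

Call:
servo_tool:
  dp:
    - [0,0,-5]
    - [0,0,-15]
    - [0,0,-25]
    - [0,0,-25]
    - [0,0,-10]
    - [-3,10,0]
    - [-6,20,0]
    - [-7,25,0]
  rot:
    - [0,0,0]
    - [0,0,0]
    - [0,0,0]
    - [0,0,0]
    - [0,0,0]
    - [0,0,0]
    - [0,0,0]
    - [0,0,0]
  fingers: [-1,-1,-1,-1,-1,-1,-1,-1]

```text
t: 11.35
tool_pos: [548.2, -242.2, 123.5]
eef_rot: [180.0, -0.1, 179.9]
wrist_force: [0.4, -0.4, -3.2]
width: 0.277
grip_force: 59.3
```

Call:
servo_tool:
  dp:
    - [-7,25,0]
    - [-7,25,0]
    - [-7,25,0]
    - [-7,25,0]
    - [-7,25,0]
    - [-7,25,0]
    - [-7,25,0]
    - [-7,25,0]
  rot:
    - [0,0,0]
    - [0,0,0]
    - [0,0,0]
    - [0,0,0]
    - [0,0,0]
    - [0,0,0]
    - [0,0,0]
    - [0,0,0]
  fingers: [-1,-1,-1,-1,-1,-1,-1,-1]

```text
t: 12.15
tool_pos: [604.1, -41.2, 123.4]
eef_rot: [180.0, -0.1, -180.0]
wrist_force: [1.0, 0.2, -3.5]
width: 0.274
grip_force: 59.3
```

Call:
servo_tool:
  dp:
    - [-7,25,0]
    - [-7,25,0]
    - [-7,25,0]
    - [-7,25,0]
    - [-7,25,0]
    - [-7,25,0]
    - [-6,18,0]
    - [0,0,0]
  rot:
    - [0,0,0]
    - [0,0,0]
    - [0,0,0]
    - [0,0,0]
    - [0,0,0]
    - [0,0,0]
    - [0,0,0]
    - [0,0,0]
  fingers: [-1,-1,-1,-1,-1,-1,-1,-1]

```text
t: 12.95
tool_pos: [652.4, 127.5, 123.6]
eef_rot: [180.0, -0.1, -179.9]
wrist_force: [-0.4, -0.7, -4.0]
width: 0.28
grip_force: 59.3
```

Call:
servo_tool:
  dp:
    - [-1,-3,10]
    - [0,0,20]
    - [0,0,15]
    - [0,0,10]
    - [0,0,6]
    - [0,0,4]
    - [0,0,3]
    - [0,0,2]
  rot:
    - [0,0,0]
    - [0,0,0]
    - [0,0,0]
    - [0,0,0]
    - [0,0,0]
    - [0,0,0]
    - [0,0,0]
    - [0,0,0]
  fingers: [-1,-1,-1,-1,-1,-1,-1,-1]

```text
t: 13.75
tool_pos: [653.7, 121.9, 55.0]
eef_rot: [-180.0, 0.0, -180.0]
wrist_force: [-0.1, -0.2, -3.2]
width: 0.277
grip_force: 59.3
```

Call:
servo_tool:
  dp:
    - [0,0,1]
    - [0,0,1]
    - [0,0,0.5]
    - [0,0,0]
  rot:
    - [0,0,0]
    - [0,0,0]
    - [0,0,0]
    - [0,0,0]
  fingers: [-1,-1,-1,-1]

```text
t: 14.15
tool_pos: [653.6, 121.9, 52.4]
eef_rot: [-180.0, 0.0, -180.0]
wrist_force: [0.3, 0.7, -2.6]
width: 0.28
grip_force: 59.3
```

Call:
servo_tool:
  dp:
    - [0,2,0.5]
    - [0,0,1]
    - [0,0,0.5]
    - [0,0,0]
  rot:
    - [0,0,0]
    - [0,0,0]
    - [0,0,0]
    - [0,0,0]
  fingers: [-1,-1,-1,-1]

```text
t: 14.55
tool_pos: [653.5, 123.9, 50.2]
eef_rot: [-180.0, -0.0, -180.0]
wrist_force: [-0.6, -0.4, -3.7]
width: 0.276
grip_force: 59.3
```

Call:
servo_tool:
  dp:
    - [0,0,0.5]
    - [0,0,0.5]
    - [0,0,0]
  rot:
    - [0,0,0]
    - [0,0,0]
    - [0,0,0]
  fingers: [-1,-1,-1]

```text
t: 14.85
tool_pos: [653.6, 123.9, 49.9]
eef_rot: [-180.0, 0.0, -180.0]
wrist_force: [-3.4, 0.2, 5.9]
width: 0.281
grip_force: 60.3
```

Contact. Release, lift, go to the small gear.

Call:
servo_tool:
  dp:
    - [0,0,0]
    - [0,0,0]
    - [0,0,0]
    - [0,0,-10]
    - [0,0,-30]
    - [0,0,-33]
    - [0,0,0]
  rot:
    - [0,0,0]
    - [0,0,0]
    - [0,0,0]
    - [0,0,0]
    - [0,0,0]
    - [0,0,0]
    - [0,0,0]
  fingers: [-0.2,0.1,0.1,0.1,0.1,0.3,0.4]

```text
t: 15.55
tool_pos: [655.4, 124.1, 128.1]
eef_rot: [180.0, 0.4, -180.0]
wrist_force: [0.4, 0.6, -0.0]
width: 0.7
grip_force: 0.0
```

Call:
servo_tool:
  dp:
    - [25,20,0]
    - [25,20,0]
    - [25,20,0]
    - [25,20,0]
    - [25,20,0]
    - [25,20,0]
    - [25,20,0]
    - [7,8,0]
  rot:
    - [0,0,0]
    - [0,0,0]
    - [0,0,0]
    - [0,0,0]
    - [0,0,0]
    - [0,0,0]
    - [0,0,0]
    - [0,0,0]
  fingers: [0.4,0.4,0.4,0.4,0.4,0.4,0.4,0.4]

```text
t: 16.35
tool_pos: [469.5, 273.3, 122.7]
eef_rot: [180.0, -0.0, -179.9]
wrist_force: [0.6, 0.7, -0.7]
width: 0.705
grip_force: 0.0
```

Call:
servo_tool:
  dp:
    - [0,0,0]
  rot:
    - [0,0,0]
  fingers: [0.4]

```text
t: 16.45
tool_pos: [470.9, 272.7, 122.8]
eef_rot: [180.0, 0.0, -179.9]
wrist_force: [0.6, 0.1, 0.2]
width: 0.701
grip_force: 0.0
```

```bash
python3 - <<'E'
from h import *
print(manip.state()["tool_pos"])
c=manip.get_calibration("top")
p,d=manip.get_image("top"); save("pics/t4.png",cv2.resize(p[130:290,90:390],None,fx=2.6,fy=2.6)); W=world(c,d)
w=W[140:200,180:225].reshape(-1,3); h=w[(w[:,2]>34)&(w[:,2]<52)&(abs(w[:,1]-124)<30)]; print(h.mean(0),len(h))
E
```

```text
[470.91699996 272.7428407  122.77683346]
[651.21020717 123.42156269  41.39960781] 115
```

View pics/t4.png

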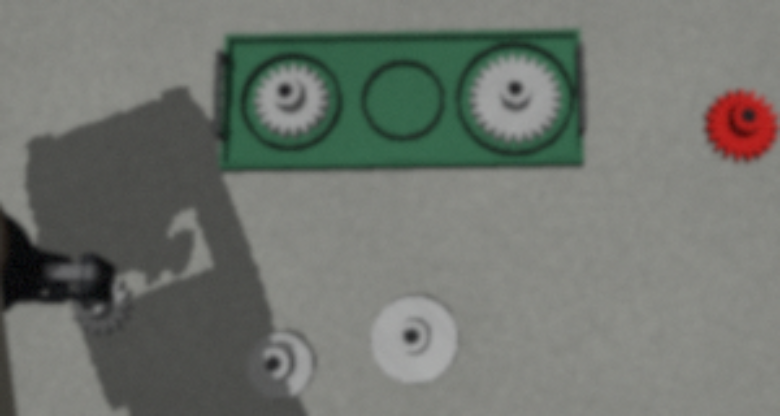

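The medium gear sits in its ring at crop (290,97) and the large one at (515,95), with the gripper over the small gear. Taking it (122.8 → 46).

Call:
servo_tool:
  dp:
    - [0,0,15]
    - [0,0,20]
    - [0,0,20]
    - [0,0,10]
    - [0,0,7]
    - [0,0,5]
    - [0,0,0]
  rot:
    - [0,0,0]
    - [0,0,0]
    - [0,0,0]
    - [0,0,0]
    - [0,0,0]
    - [0,0,0]
    - [0,0,0]
  fingers: [0.4,0.4,0.4,0.4,0.4,0.4,0.4]

```text
t: 17.2
tool_pos: [471.7, 271.7, 45.2]
eef_rot: [-180.0, -0.0, 180.0]
wrist_force: [0.1, 0.5, -0.9]
width: 0.698
grip_force: 0.0
```

Call:
servo_tool:
  dp:
    - [0,0,0]
    - [0,0,0]
    - [0,0,0]
    - [0,0,0]
    - [0,0,0]
    - [0,0,0]
    - [0,0,0]
    - [0,0,0]
  rot:
    - [0,0,0]
    - [0,0,0]
    - [0,0,0]
    - [0,0,0]
    - [0,0,0]
    - [0,0,0]
    - [0,0,0]
    - [0,0,0]
  fingers: [-0.2,-0.4,-0.6,-1,-1,-1,-1,-1]

```text
t: 18.0
tool_pos: [471.8, 272.0, 46.2]
eef_rot: [180.0, 0.1, -180.0]
wrist_force: [-3.0, -1.9, 7.6]
width: 0.279
grip_force: 58.5
```

Call:
servo_tool:
  dp:
    - [0,0,-5]
    - [0,0,-15]
    - [0,0,-25]
    - [0,0,-25]
    - [0,0,-10]
    - [-6,-8,0]
    - [-12,-16,0]
    - [-18,-24,0]
  rot:
    - [0,0,0]
    - [0,0,0]
    - [0,0,0]
    - [0,0,0]
    - [0,0,0]
    - [0,0,0]
    - [0,0,0]
    - [0,0,0]
  fingers: [-1,-1,-1,-1,-1,-1,-1,-1]

```text
t: 18.8
tool_pos: [507.3, 223.4, 124.0]
eef_rot: [-180.0, -0.1, -179.9]
wrist_force: [0.8, 0.8, -2.0]
width: 0.278
grip_force: 59.0
```

Call:
servo_tool:
  dp:
    - [-18,-24,0]
    - [-18,-24,0]
    - [-18,-24,0]
    - [-18,-24,0]
    - [-18,-24,0]
    - [-18,-24,0]
    - [-18,-24,0]
    - [-18,-24,0]
  rot:
    - [0,0,0]
    - [0,0,0]
    - [0,0,0]
    - [0,0,0]
    - [0,0,0]
    - [0,0,0]
    - [0,0,0]
    - [0,0,0]
  fingers: [-1,-1,-1,-1,-1,-1,-1,-1]

```text
t: 19.6
tool_pos: [651.8, 30.0, 123.4]
eef_rot: [-180.0, -0.1, 180.0]
wrist_force: [0.6, 0.5, -1.7]
width: 0.277
grip_force: 59.0
```

Call:
servo_tool:
  dp:
    - [-3,-4,0]
    - [0,0,0]
    - [0,0,0]
  rot:
    - [0,0,0]
    - [0,0,0]
    - [0,0,0]
  fingers: [-1,-1,-1]

```text
t: 19.9
tool_pos: [653.9, 28.2, 124.3]
eef_rot: [180.0, -0.1, -180.0]
wrist_force: [-0.4, 0.0, -1.1]
width: 0.278
grip_force: 59.0
```

Call:
servo_tool:
  dp:
    - [0,0,10]
    - [0,0,20]
    - [0,0,15]
    - [0,0,10]
    - [0,0,6]
    - [0,0,4]
    - [0,0,3]
    - [0,0,2]
  rot:
    - [0,0,0]
    - [0,0,0]
    - [0,0,0]
    - [0,0,0]
    - [0,0,0]
    - [0,0,0]
    - [0,0,0]
    - [0,0,0]
  fingers: [-1,-1,-1,-1,-1,-1,-1,-1]

```text
t: 20.7
tool_pos: [654.7, 27.9, 55.5]
eef_rot: [-180.0, 0.0, -180.0]
wrist_force: [0.1, -0.4, -1.4]
width: 0.276
grip_force: 59.0
```

Call:
servo_tool:
  dp:
    - [0,0,1]
    - [0,0,1]
    - [0,0,1]
    - [0,0,0.5]
    - [0,0,0]
  rot:
    - [0,0,0]
    - [0,0,0]
    - [0,0,0]
    - [0,0,0]
    - [0,0,0]
  fingers: [-1,-1,-1,-1,-1]

```text
t: 21.2
tool_pos: [654.6, 27.9, 51.8]
eef_rot: [-180.0, -0.0, -180.0]
wrist_force: [0.7, 0.3, -1.4]
width: 0.277
grip_force: 59.0
```

Call:
servo_tool:
  dp:
    - [0,0,0.5]
    - [0,0,0.5]
    - [0,0,0.5]
    - [0,0,0]
  rot:
    - [0,0,0]
    - [0,0,0]
    - [0,0,0]
    - [0,0,0]
  fingers: [-1,-1,-1,-1]

```text
t: 21.6
tool_pos: [654.6, 27.9, 50.3]
eef_rot: [-180.0, 0.0, -180.0]
wrist_force: [0.2, -0.2, -1.5]
width: 0.274
grip_force: 59.1
```

Call:
servo_tool:
  dp:
    - [0,0,0.5]
    - [0,0,0]
  rot:
    - [0,0,0]
    - [0,0,0]
  fingers: [-1,-1]

```text
t: 21.8
tool_pos: [654.6, 27.9, 50.2]
eef_rot: [-180.0, 0.0, -180.0]
wrist_force: [-1.8, -0.1, 4.3]
width: 0.273
grip_force: 59.6
```

Call:
servo_tool:
  dp:
    - [0,0,0]
    - [0,0,0]
    - [0,0,0]
    - [0,0,-10]
    - [0,0,-30]
    - [0,0,-35]
    - [0,0,-40]
    - [0,0,0]
  rot:
    - [0,0,0]
    - [0,0,0]
    - [0,0,0]
    - [0,0,0]
    - [0,0,0]
    - [0,0,0]
    - [0,0,0]
    - [0,0,0]
  fingers: [-0.2,0.1,0.1,0.1,0.1,0.1,0.1,0.1]

```text
t: 22.6
tool_pos: [656.5, 27.8, 171.7]
eef_rot: [-180.0, 0.5, -180.0]
wrist_force: [0.5, -0.8, -1.1]
width: 0.55
grip_force: 0.0
```

Call:
servo_tool:
  dp:
    - [30,30,0]
    - [30,30,0]
    - [30,30,0]
    - [30,30,0]
    - [30,30,0]
    - [30,30,0]
    - [30,30,0]
    - [0,0,0]
  rot:
    - [0,0,0]
    - [0,0,0]
    - [0,0,0]
    - [0,0,0]
    - [0,0,0]
    - [0,0,0]
    - [0,0,0]
    - [0,0,0]
  fingers: [0.1,0.1,0.1,0.1,0.1,0.1,0.1,0.1]

```text
t: 23.4
tool_pos: [441.6, 240.5, 165.5]
eef_rot: [179.9, 0.0, -179.8]
wrist_force: [0.6, -0.0, -0.1]
width: 0.546
grip_force: 0.0
```

```bash
python3 - <<'E'
from h import *
c=manip.get_calibration("top"); print(manip.state()["tool_pos"])
p,d=manip.get_image("top"); W=world(c,d); a=cv2.resize(p[120:290,90:450],None,fx=2.2,fy=2.2)
w=W[140:200,180:320].reshape(-1,3)
for y in(124,28,-69):
    h=w[(w[:,2]>34)&(w[:,2]<52)&(abs(w[:,1]-y)<30)]; print(h.mean(0).round(1),len(h))
save("pics/t5.png",a)
E
```

```text
[441.62946909 240.52224474 165.51664183]
[651.3 123.5  41.5] 113
[653.9  27.4  41.1] 114
[655.8 -69.2  41. ] 110
```

View pics/t5.png

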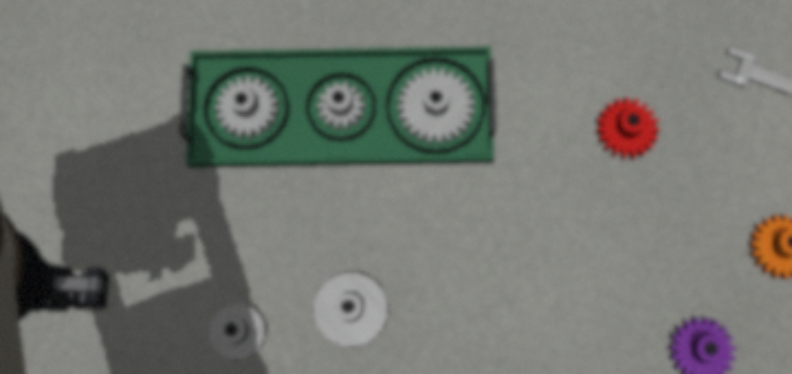

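All three gears sit in their rings, at crop (246,105), (340,103) and (436,101), with hub tops at about 42 mm. The pulleys have not moved. Handing in.

```bash
python3 -c "from workcell import manip; print(manip.sign_off())"
```

```text
the job is handed in; nothing more can be done
None
```

All three gears were lowered into the rings of their own size, hub up, the two pulleys were left where they lay, and the job was handed in at about 23.5 s; no verdict was returned.

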